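# Set the ratchet to tighten and clamp the carton

### The job

Clamp the grey carton in the ratchet clamp: flip the small orange lever on the ratchet wrench fully over to the side of the green dot so that it tightens clockwise, then crank the wrench back and forth by its black knob until the jaw presses the carton firmly against the fence. Stop as soon as the wrench stiffens so that the carton is not crushed, work the clamp only through its wrench, let go, and leave the things around it where they are.

Things in the scene. Friction and masses are not known exactly. Their poses are not given: they have to be found in the camera images.
- clamp: Ratchet clamp fixed to the bench: grey bed plate 140 x 300 x 12 mm, blue gearbox 84 x 100 mm, top 60 mm above the bench, at its -y end. Origin: underside centre of the plate; x across it, y from the gearbox to the fence, z up. The aluminium fence (120 x 16 x 40 mm) is bolted at its +y end, its face 109 to 121 mm from the origin, unmeasured and different each time.
- spindle_axis (a point): Point on the vertical axis of wrench and spindle, level with the top of the wrench's round head (68 mm across), 83 mm above the bench. Forces at the knob: wrench swinging freely 1 to 2 N; driving the spindle about 6 N while moving; each 10 N that the jaw presses on the carton adds about 1.8 N (jaw and carton are stiff: some 25 N a mm).
- wrench (a joint): Angle of the steel ratchet wrench about the vertical spindle axis, rad. 0: bar along the clamp's -x; grows clockwise seen from above; stops at -1.2 and 1.2. With the orange lever on the tightening side, growing angle drives the spindle, falling angle clicks back freely (18 clicks a turn: up to 0.35 rad of each working stroke is lost before it bites).
- knob_mid (a point): Centre, half-way up, of the black knob at the wrench's end: an upright cylinder 20 mm in diameter, 39 mm high, spinning freely about its own axis, 115 mm from the spindle axis; its centre is 103 mm above the bench and the bar's top face 22 mm below that centre.
- selector (a joint): Angle of the direction lever on the wrench head, rad, from -0.3 to 0.3. Positive end: lever on the side of the green dot, the wrench tightens (drives clockwise from above, jaw closes). Negative end: side of the red dot, it loosens. Near 0 it drives neither way. Stays where it is left by friction (about 2 N at the tab), with a stop at each end; it counts as fully over from 0.2 on.
- lever_tab (a point): Centre of the orange upright tab at the tip of the direction lever: 8 mm thick along the swing, 13 mm along the lever, top 9 mm above this point, wrench head 10 mm below it. The lever's pivot is 40 mm out from the spindle axis along the bar; the tab lies 30 mm from it, back towards the axis. With the bar along the clamp's -x, the green dot is on the clamp's -y side, the red on +y.
- jaw: Moving steel jaw, 100 mm wide, from 14 to 54 mm above the bench, rubber-faced towards the fence, carried by a rack; 20 mm of travel for each rad of the spindle. Origin: below the middle of its face at bench height; slides along the clamp's y. The spindle holds it by friction.
- carton: Loose grey carton, 102 mm between jaw and fence, 118 mm across, 43 mm high, 0.24 kg, lying on the bed (12 mm above the bench) between jaw and fence with a gap on both sides; the jaw first pushes it along, with 1 to 3 N, until it meets the fence. Origin: centre of its underside. Firmly held: 10 N or more; crushed: above 45 N.
- hex_key: Loose hex key with a red grip, 94 mm, right of the clamp; a bystander.
- glue_bottle: Loose standing yellow glue bottle, 128 mm high, right of the clamp; a bystander.

How it is judged:
On the way, in this order (a step that is already met when the one before it is completed fails the run):
1. the direction lever is fully over on the tightening side while the jaw does not yet press the carton (value of joint selector above 0.2 rad and contact force between jaw and carton below 1 N), for 0.2 s.
2. the jaw, driven by the wrench, presses the carton with at least 10 N (contact force between jaw and carton above 10 N), for 0.2 s.
At the end, for the whole second after the job is handed in: The direction lever is over on the tightening side (more than 0.2 rad), the jaw presses the carton with more than 10 N, the carton lies flat (within 0.05 rad) and still, and the wrench is at rest (contact force between jaw and carton above 10 N and value of joint selector above 0.2 rad and angle between carton's own z axis and vertical below 0.05 rad and linear speed of carton below 0.01 m/s and velocity of joint wrench below 0.05 rad/s); the robot touches nothing.
It fails at once if the carton is crushed (jaw force above 45 N) (contact force between jaw and carton above 45 N).
It fails at once if the robot pushes on the carton or the jaw itself (more than 4 N) (contact force between any of the arm, the fingers and carton above 4 N or contact force between any of the arm, the fingers and jaw above 4 N).
It fails at once if a bystander is moved by more than 30 mm (distance of any of hex_key, glue_bottle from where it was at the start of the episode above 0.03 m).
It also fails if it takes over 64 s, if anything falls off the work surface, if the arm or the gripper's body presses on something with over 40 N, if the wrist force passes 120 N, or if a joint passes its speed limit or range.

### The arm

A 6-joint arm with a two-finger parallel gripper is mounted at the origin on a cart in front of the work surface, level with it; the furniture and walls round the work are solid. World frame = base frame: x ahead of the robot, y to its left, z up, the work surface at z = 0. Lengths are in m, angles in rad, forces in N, time in s.
With the tool pointing down it reaches from about 0.3 to 0.775 m from the base axis. Payload 14.6 kg.
Tool frame: the origin (TCP) lies between the finger pads; the fingertips stand 19 mm ahead of it and the grasp point (between the pads) is the TCP; z points along the fingers, y is the line along which they close (so a half turn about z gives the same grasp; the last joint's range is limited). The gripper opens to 85 mm and grips with 20 to 120 N. Pads are 22 mm wide; open, the fingers measure 114 mm over their backs; the gripper's body (76 mm by 85 mm) begins 54 mm behind the grasp point. The pads swing forward as they close: fully open they stand 13 mm farther back than shut.
Start: joints at [-1.239, 0.3, 1.521, -0, 1.321, -0.067], TCP at [0.214, -0.507, 0.214] pointing down, gripper open.
Joint ranges: [-3.03, 3.03], [-0.79, 2.21], [0.23, 2.52], [-1.04, 4.18], [0, 3.07], [-2.55, 2.55]. Speed limits (rad/s): [2.22, 2.22, 2.57, 3.14, 3.14, 3.14].

### API

Orientations are given as a rotation vector (axis times angle).
In Python, from bench import manip, hand, sense, snapshot, get_calibration, workorder, models gives the robot as it stands. Calls block until the motion is done:
- manip.goto(position, orientation): joint-space move of the TCP to a pose.
- manip.move_straight(position, rotation=None, rate=0.15): straight line of the TCP; rotation=None keeps the orientation; rate is the mean speed in m/s.
- manip.move_joints(angles): joint-space move.
- hand.let_go() and hand.clamp(effort=None): open the fingers fully, or close them until they stop; effort is the grip in N (None keeps the last).
- manip.dwell(seconds).
- manip.ik(position, orientation): joint angles nearest the present ones, or None.
- sense(): the state.
- snapshot(name): name is "scene" or "side" or "wrist"; returns the picture (420x560x3 uint8, blue, green, red); there is no depth.
- get_calibration(name): a dict with "fovy" (degrees; the focal length in pixels is half the picture's height over the tangent of half this angle, whatever the lens; pixels are square), "cx", "cy" (the principal point, pixels), "world_to_cam" (4x4, takes a point from world to camera coordinates); the wrist camera has in their place "hand_eye" (4x4, takes a point from camera to tool coordinates, whose origin is the TCP and whose axes are the flange's). Camera axes: x right, y down, z forward; pixel columns grow to the right and rows downward; lengths in m; the calibration is good to about 2 mm. A picture is of the moment at which its call begins: read the wrist's pose just before it. get_calibration takes no time and is no camera call.
A pose or a line that the arm cannot do raises manip.PlanningError and nothing moves.
- workorder.hand_in(): hands the job in; it is judged then, once.
Trained networks look in the newest picture that a camera, given by its name, has taken for a name from the list of things; names that differ only in an ending like _2 or _b are one class to them, and where a whole thing is asked for, a point or a joint stands for the part that bears it (a point fixed in the world has none). Each returns a list of dicts, best first, with "conf" (0 to 1); they miss things now and then, are a little off and sometimes report something else, mostly with a low value. They report only what shows in the picture. A call takes as long as a camera call.
- models.recognise(name, camera): "extent" ([left, top, right, bottom] in pixels, round what is visible of it).
- models.regions_of(name, camera): "region" (420x560 bool, what is visible of it) and "extent" ([left, top, right, bottom] in pixels, round what is visible of it).
The state is a dict: "clock": time; "joint_pos": joint angles; "dq": joint speeds; "tau": joint torques, N m; "position": TCP position; "orientation": TCP orientation; "ft_force": force on the tool from outside, world axes, zero at the start; "moment": the same for the moment, N m; "width": opening from 0.0 (shut) to 1.0 (fully open); "finger_force": force on a finger pad.
Only numpy, scipy, OpenCV 4.12 (cv2) and the standard library are available. Lean on these libraries where they do the work, as an engineer would, in place of code of your own. Each camera call takes 0.05 s, during which the arm holds its last target. There are 200 camera calls.

## Working session

There is one attempt and no reset: what is moved stays moved. The work goes in short steps, each a Python script; the robot and the scene stay as the last script left them, time stands still between calls to the robot, and variables do not carry over. Pictures are saved under pics/ and viewed, at most 10 in all, crops included, and the job is handed in when it is done.

```bash
ls; mkdir -p pics; cat > h.py <<'E'
import numpy as np, cv2
from bench import manip, hand, sense, snapshot, get_calibration, workorder, models
E
python3 - <<'E'
from h import *
a=snapshot("scene");b=snapshot("side")
cv2.imwrite("pics/a.png",a);cv2.imwrite("pics/b.png",b)
for c in("scene","side"):
    k=get_calibration(c);print(c,k["fovy"],k["cx"],k["cy"],np.round(k["world_to_cam"],3).tolist())
    for n in("clamp","wrench","knob_mid","lever_tab","selector","jaw","carton","hex_key","glue_bottle"):
        print(n,[(np.round(d["extent"]).tolist(),round(d["conf"],2)) for d in models.recognise(n,c)[:2]])
s=sense();print(s["clock"],s["position"],s["orientation"],s["ft_force"])
E
```

```text
pics
scene 47.82244221359107 280.44518634511866 210.63062435218293 [[-0.491, -0.871, -0.005, 0.47], [-0.458, 0.263, -0.849, 0.272], [0.741, -0.414, -0.528, 0.672], [0.0, 0.0, 0.0, 1.0]]
clamp [([129.0, 205.0, 293.0, 319.0], 0.8), ([234.0, 206.0, 292.0, 251.0], 0.22)]
wrench [([237.0, 207.0, 290.0, 252.0], 0.7)]
knob_mid [([279.0, 222.0, 287.0, 244.0], 0.74)]
lever_tab [([247.0, 206.0, 268.0, 223.0], 0.59), ([278.0, 223.0, 289.0, 243.0], 0.19)]
selector []
jaw [([202.0, 214.0, 277.0, 267.0], 0.82)]
carton [([148.0, 230.0, 226.0, 296.0], 0.92)]
hex_key [([361.0, 237.0, 386.0, 268.0], 0.81)]
glue_bottle [([318.0, 155.0, 342.0, 204.0], 0.77), ([246.0, 210.0, 265.0, 223.0], 0.18)]
side 55.288455024180806 285.1731887443467 205.69459120289767 [[0.92, -0.391, -0.002, -0.395], [-0.214, -0.5, -0.839, 0.314], [0.327, 0.773, -0.544, 0.582], [0.0, 0.0, 0.0, 1.0]]
clamp [([237.0, 185.0, 336.0, 250.0], 0.73)]
wrench [([250.0, 190.0, 316.0, 224.0], 0.74)]
knob_mid [([251.0, 197.0, 267.0, 213.0], 0.54), ([289.0, 190.0, 298.0, 202.0], 0.19)]
lever_tab [([282.0, 192.0, 300.0, 206.0], 0.39)]
selector [([286.0, 192.0, 299.0, 205.0], 0.54)]
jaw [([267.0, 190.0, 329.0, 233.0], 0.52)]
carton [([239.0, 168.0, 300.0, 212.0], 0.88)]
hex_key [([250.0, 292.0, 299.0, 310.0], 0.74)]
glue_bottle [([374.0, 232.0, 400.0, 295.0], 0.68)]
1.0 [ 0.21355995 -0.50683854  0.21419337] [ 3.07932063e+00  6.22255373e-01 -9.04131842e-06] [ 0.59113358 -0.1696506  -0.18917458]
```

```bash
python3 - <<'E'
import cv2,numpy as np
a=cv2.imread("pics/a.png");b=cv2.imread("pics/b.png")
c=np.hstack([cv2.resize(a[190:330,120:320],(400*1,280),interpolation=2),cv2.resize(b[150:290,220:420],(400,280),interpolation=2)])
d=np.hstack([a[:,:400],b[:,200:600]])[:300]
d=cv2.resize(d,(800,int(d.shape[0]*800/d.shape[1])))
cv2.imwrite("pics/c.png",np.vstack([c,d])[:600])
E
```

```text
(no output)
```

View pics/c.png

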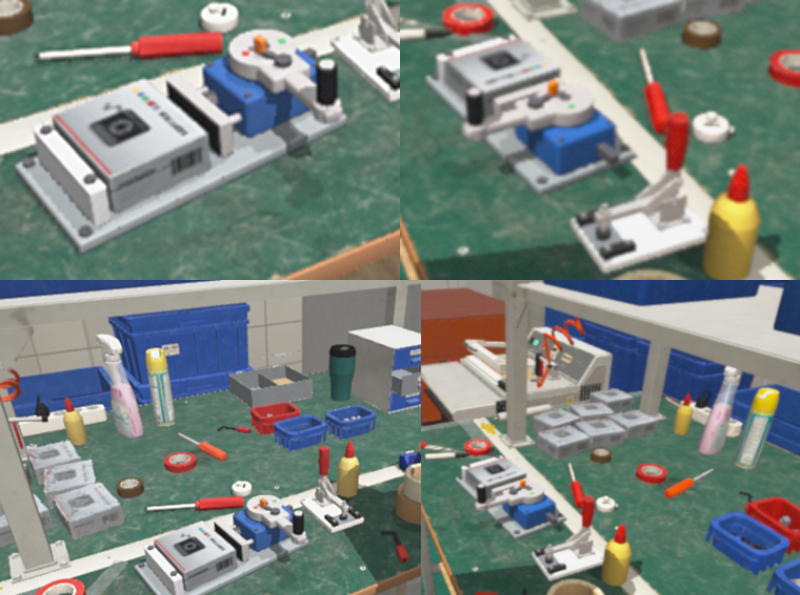

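```bash
cat >> h.py <<'E'
def ray(cam,uv,pose=None):
    k=get_calibration(cam); f=210/np.tan(np.radians(k["fovy"]/2))
    d=np.array([(uv[0]-k["cx"])/f,(uv[1]-k["cy"])/f,1])
    T=np.linalg.inv(k["world_to_cam"]) if pose is None else pose@k["hand_eye"]
    return T[:3,3],T[:3,:3]@d
def atz(cam,uv,z,pose=None):
    o,d=ray(cam,uv,pose); return o+d*(z-o[2])/d[2]
def pose():
    s=sense();T=np.eye(4);T[:3,:3]=cv2.Rodrigues(np.array(s["orientation"]))[0];T[:3,3]=s["position"];return T
E
python3 - <<'E'
from h import *
P={"knob":((283,233),(258,202),.103),"tab":((250.5,211.5),(296,195),.093),"glue":((330,200),(388,290),0),"hex":((373,252),(275,301),0.01),"carton":((187,263),(270,190),.055)}
for n,(a,b,z) in P.items(): print(n,atz("scene",a,z).round(3),atz("side",b,z).round(3))
k=get_calibration("wrist");print(k["fovy"],k["cx"],k["cy"],np.round(k["hand_eye"],3).tolist())
E
```

```text
knob [0.47  0.268 0.103] [0.478 0.268 0.103]
tab [0.579 0.28  0.093] [0.574 0.276 0.093]
glue [0.666 0.025 0.   ] [0.657 0.009 0.   ]
hex [0.438 0.077 0.01 ] [0.434 0.061 0.01 ]
carton [0.534 0.433 0.055] [0.549 0.382 0.055]
59.27440643146557 276.18856277556307 207.68085354638282 [[-0.0, -0.963, -0.27, 0.069], [1.0, -0.0, -0.001, 0.0], [0.001, -0.27, 0.963, -0.16], [0.0, 0.0, 0.0, 1.0]]
```

```bash
cat >> h.py <<'E'
def down(yaw): # tool z down, tool x at world yaw
    c,s=np.cos(yaw),np.sin(yaw)
    R=np.array([[c,s,0],[s,-c,0],[0,0,-1]]); return cv2.Rodrigues(R)[0].ravel()
E
python3 - <<'E'
from h import *
manip.goto([.43,.22,.30],down(np.pi)); 
manip.goto([.545,.29,.25],down(np.pi))
T=pose();a=snapshot("wrist");np.save("T1.npy",T);cv2.imwrite("pics/w1.png",a);s=sense();print(s["clock"],s["position"],s["orientation"])
for n in("wrench","knob_mid","lever_tab","selector","jaw","carton"):
        print(n,[(np.round(d["extent"]).tolist(),round(d["conf"],2)) for d in models.recognise(n,"wrist")[:2]])
E
```

```text
4.3667 [0.5449     0.28952987 0.25058806] [8.00169764e-04 3.14108151e+00 2.67757929e-04]
wrench [([223.0, 86.0, 293.0, 264.0], 0.85)]
knob_mid [([232.0, 90.0, 258.0, 114.0], 0.51)]
lever_tab [([244.0, 178.0, 274.0, 232.0], 0.62)]
selector [([196.0, 88.0, 482.0, 274.0], 0.69), ([244.0, 181.0, 275.0, 231.0], 0.55)]
jaw [([191.0, 157.0, 350.0, 258.0], 0.9)]
carton [([348.0, 135.0, 470.0, 261.0], 0.62)]
```

View pics/w1.png

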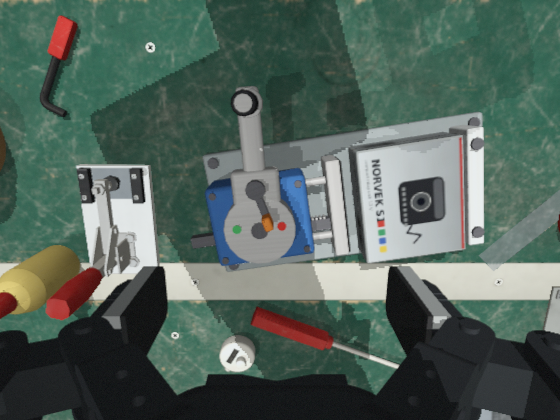

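```bash
python3 - <<'E'
from h import *
T=np.load("T1.npy")
P={"plateA":(206,156,.012),"plateB":(480,114,.012),"head":(259,229,.083),"knobtop":(245,103,.1225),"pivot":(255,188,.09),"tabtop":(269,225,.102),"tabtop2":(267,219,.102),"green":(237,229,.083),"red":(282,227,.083),
"jawTop":(337,157,.054),"jawBot":(349,250,.054),"carTL":(350,152,.055),"carBL":(361,263,.055),"carTR":(456,138,.055),"carBR":(468,249,.055),"fenceT":(468,130,.05),"fenceB":(470,246,.05),"togglehandle":(90,280,.08)}
for n,p in P.items(): print(n,atz("wrist",p[:2],p[2],T).round(4))
a=cv2.imread("pics/w1.png");cv2.imwrite("pics/w1c.png",cv2.resize(a[80:280,180:500],None,fx=2.5,fy=2.5,interpolation=2))
E
```

```text
plateA [0.5306 0.214  0.012 ]
plateB [0.487  0.5025 0.012 ]
head [0.5892 0.2735 0.083 ]
knobtop [0.4761 0.2663 0.1225]
pivot [0.5485 0.2708 0.09  ]
tabtop [0.579  0.2832 0.102 ]
tabtop2 [0.5735 0.2815 0.102 ]
green [0.5892 0.2529 0.083 ]
red [0.5873 0.2949 0.083 ]
jawTop [0.526  0.3482 0.054 ]
jawBot [0.6222 0.3648 0.054 ]
carTL [0.5211 0.3602 0.055 ]
carBL [0.6363 0.3778 0.055 ]
carTR [0.508 0.46  0.055]
carBR [0.6208 0.4871 0.055 ]
fenceT [0.5009 0.4729 0.05  ]
fenceB [0.6195 0.4915 0.05  ]
togglehandle [0.6429 0.1068 0.08  ]
```

View pics/w1c.png

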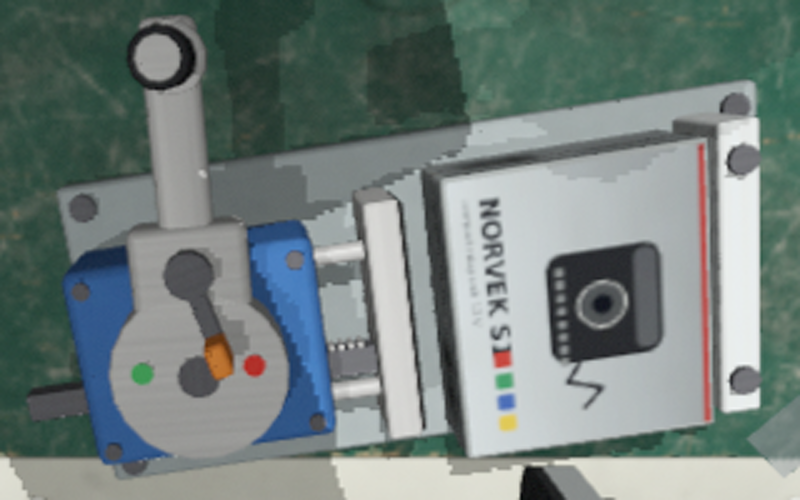

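```bash
python3 - <<'E'
from h import *
# toggle handle top triangulation
o1,d1=ray("scene",(307,160));o2,d2=ray("side",(358,208))
t=np.linalg.lstsq(np.c_[d1,-d2],o2-o1,rcond=None)[0];print("handle",(o1+t[0]*d1).round(3),(o2+t[1]*d2).round(3))
hand.clamp(20)
o=down(np.pi/2)
manip.goto([.579,.315,.18],o);manip.move_straight([.579,.315,.110])
f0=np.array(sense()["ft_force"]);y=.305
manip.move_straight([.579,y,.110],rate=.05)
while y>.270:
    y-=.002;manip.move_straight([.579,y,.110],rate=.04);s=sense();f=np.array(s["ft_force"])-f0
    print(round(y,3),np.round(s["position"],4),f.round(1))
    if f[1]>6: break
print(s["clock"]);cv2.imwrite("pics/s2.png",np.hstack([cv2.resize(snapshot("scene")[190:270,220:320],None,fx=4,fy=4),cv2.resize(snapshot("side")[150:230,250:350],None,fx=4,fy=4)]))
E
```

```text
handle [0.637 0.113 0.141] [0.636 0.113 0.139]
0.303 [0.579  0.303  0.1101] [-0.   0.7 -0.6]
0.301 [0.579  0.3009 0.11  ] [-0.1 -0.3 -0.7]
0.299 [0.579  0.2989 0.11  ] [ 0.2  0.3 -0.1]
0.297 [0.579  0.2969 0.11  ] [ 0.7 -0.3 -0.7]
0.295 [0.579  0.2949 0.11  ] [ 1.1 -0.2 -0.9]
0.293 [0.579  0.2929 0.11  ] [ 0.6 -0.1 -1.2]
0.291 [0.579  0.2909 0.11  ] [ 1. -0. -1.]
0.289 [0.579  0.2889 0.11  ] [-0.   0.1 -0.6]
0.287 [0.579  0.2869 0.11  ] [ 0.9 -1.2 -0.9]
0.285 [0.579  0.2849 0.11  ] [ 0.3 -0.5  0.5]
0.283 [0.579  0.2829 0.11  ] [-0.3  0.1 -0.3]
0.281 [0.579  0.2809 0.11  ] [ 0.7 -0.3 -0.8]
0.279 [0.579  0.2789 0.11  ] [-0.1 -0.8 -1.4]
0.277 [0.579  0.2769 0.11  ] [-0.4 -0.6 -0.4]
0.275 [0.579  0.2749 0.11  ] [-0.1  0.1 -0.3]
0.273 [0.579  0.2729 0.11  ] [ 0.5  0.1 -0.6]
0.271 [0.579  0.2709 0.11  ] [ 0.6 -1.1 -1.9]
0.269 [0.579  0.2689 0.11  ] [ 1.6 -0.5 -0.7]
12.3083
```

View pics/s2.png

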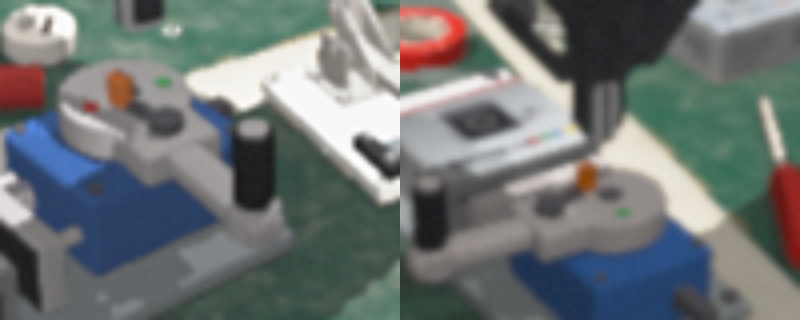

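```bash
python3 - <<'E'
from h import *
def tri(a,b):
    o1,d1=ray("scene",a);o2,d2=ray("side",b)
    t=np.linalg.lstsq(np.c_[d1,-d2],o2-o1,rcond=None)[0];return (o1+t[0]*d1).round(4),(o2+t[1]*d2).round(4)
print("tip",tri((255,196),(300,186)))
print("tab",tri((250.5,212),(297,194)))
print("knobtop",tri((283,221.5),(258,195)))
s=sense();print(s["position"],s["width"])
for c,z in(("scene",.110),("side",.110)):
    k=get_calibration(c);f=210/np.tan(np.radians(k["fovy"]/2))
    for p in([.579,.269,.110,1],[.579,.269,.091,1],[.579,.282,.102,1]):
        q=k["world_to_cam"]@np.array(p);print(c,p,(k["cx"]+f*q[0]/q[2]).round(1),(k["cy"]+f*q[1]/q[2]).round(1))
E
```

```text
tip (array([0.5818, 0.2677, 0.1237]), array([0.5797, 0.267 , 0.121 ]))
tab (array([0.5787, 0.2804, 0.0924]), array([0.5787, 0.2804, 0.0924]))
knobtop (array([0.477 , 0.2644, 0.1224]), array([0.4775, 0.2646, 0.123 ]))
[0.57900835 0.2690147  0.11002196] -0.0008329125010657867
scene [0.579, 0.269, 0.11, 1] 255.3 202.8
scene [0.579, 0.269, 0.091, 1] 255.6 211.0
scene [0.579, 0.282, 0.102, 1] 249.5 208.0
side [0.579, 0.269, 0.11, 1] 299.3 189.8
side [0.579, 0.269, 0.091, 1] 299.1 196.9
side [0.579, 0.282, 0.102, 1] 296.9 190.1
```

```bash
python3 - <<'E'
from h import *
manip.move_straight([.579,.269,.13]);manip.move_straight([.579,.318,.13])
f0=np.array(sense()["ft_force"]);z=.13
manip.move_straight([.579,.318,.106])
z=.106
while z>.078:
    z-=.002;manip.move_straight([.579,.318,z],rate=.04);f=np.array(sense()["ft_force"])-f0
    if f[2]>5: print("touch",z,f);manip.move_straight([.579,.318,z+.004]);break
print(z,f.round(1),sense()["clock"])
a=snapshot("scene");b=snapshot("side");w=snapshot("wrist")
cv2.imwrite("pics/s3.png",np.hstack([cv2.resize(a[170:270,220:320],(400,400),interpolation=2),cv2.resize(b[130:230,250:350],(400,400),interpolation=2)]))
E
```

```text
0.07799999999999997 [0.5 1.  0.6] 16.975
```

View pics/s3.png

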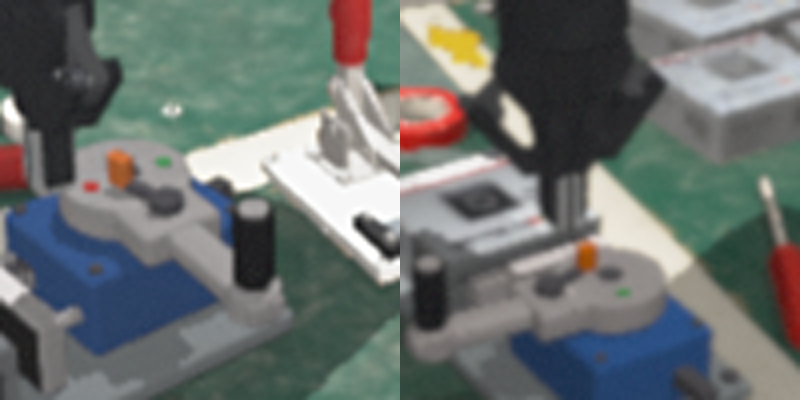

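```bash
python3 - <<'E'
from h import *
f0=np.mean([sense()["ft_force"] for _ in range(3)],axis=0);y=.318;z=.078
manip.move_straight([.579,.306,z],rate=.04);y=.306
print((np.array(sense()["ft_force"])-f0).round(1))
while y>.266:
    y-=.002;manip.move_straight([.579,y,z],rate=.04);s=sense();f=np.array(s["ft_force"])-f0
    print(round(y,3),f.round(1))
    if f[1]>6: break
print(s["clock"],s["position"]);a=snapshot("scene");b=snapshot("side")
cv2.imwrite("pics/s4.png",np.hstack([cv2.resize(a[170:270,220:320],(400,400),interpolation=2),cv2.resize(b[130:230,250:350],(400,400),interpolation=2)]))
E
```

```text
[-0.5  0.3 -0.1]
0.304 [-0.7  0.1  0.2]
0.302 [-1.3 -0.1  0.3]
0.3 [-1.  -0.2  0.8]
0.298 [-0.4  1.1  0.7]
0.296 [0.  2.4 1.5]
0.294 [0.7 1.8 1.3]
0.292 [0.1 1.  1.3]
0.29 [-0.5  1.2  0.5]
0.288 [-0.2  1.   0.9]
0.286 [-1.   1.2  0.9]
0.284 [ 0.3  1.7 -0.1]
0.282 [0.5 1.5 0.2]
0.28 [-0.1  2.   0.7]
0.278 [ 1.   5.8 -0.1]
0.276 [ 3.5  7.2 -1.2]
21.325 [0.57936752 0.2766851  0.07828194]
```

View pics/s4.png

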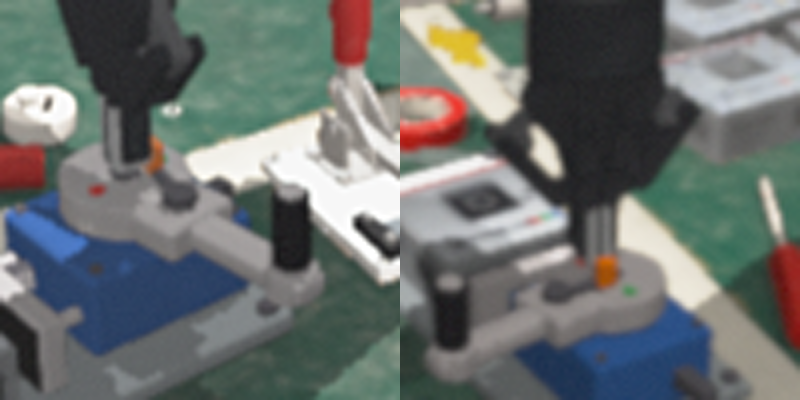

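```bash
python3 - <<'E'
from h import *
manip.move_straight([.579,.290,.078],rate=.1);manip.move_straight([.579,.290,.15],rate=.2)
hand.let_go()
manip.goto([.53,.25,.22],down(np.pi))
T=pose();a=snapshot("wrist");np.save("T2.npy",T);cv2.imwrite("pics/w2.png",a);print(sense()["clock"])
for n in("wrench","knob_mid","lever_tab"):
        print(n,[(np.round(d["extent"]).tolist(),round(d["conf"],2)) for d in models.recognise(n,"wrist")[:2]])
E
```

```text
24.4833
wrench [([249.0, 108.0, 339.0, 292.0], 0.58)]
knob_mid [([253.0, 117.0, 279.0, 145.0], 0.61)]
lever_tab [([280.0, 210.0, 301.0, 265.0], 0.68)]
```

View pics/w2.png

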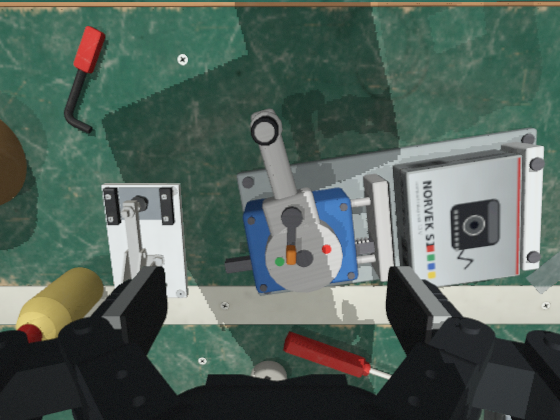

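```bash
cat >> h.py <<'E'
YC=.150
def kn(A,r,th,z):
    a=np.pi+YC-th; return np.array([A[0]+r*np.cos(a),A[1]+r*np.sin(a),z])
def ft(th,f):  # (resistance to growing angle, outward radial force on tool)
    a=np.pi+YC-th; rad=np.array([np.cos(a),np.sin(a)]); tan=np.array([np.sin(a),-np.cos(a)])
    return -f[:2]@tan, f[:2]@rad
E
python3 - <<'E'
from h import *
T=np.load("T2.npy")
g=lambda u,v,z:atz("wrist",(u,v),z,T)
k=g(265,130,.1225);A=g(303.5,258,.085);p=g(292,214,.09);t=g(291.5,252,.102)
print(k,A,p,t,np.linalg.norm((k-A)[:2]))
b=(A-p)[:2];l=(t-p)[:2];print("sel",np.arctan2(b[0]*l[1]-b[1]*l[0],b@l), "with bar dir",)
b=(A-k)[:2];print(np.arctan2(b[0]*l[1]-b[1]*l[0],b@l))
A=(A[:2]+np.array([.5905,.274]))/2
d=k[:2]-A;th=(np.pi+YC-np.arctan2(d[1],d[0])+np.pi)%(2*np.pi)-np.pi;print("th",th,"r",np.linalg.norm(d),A)
z=.085
o=down(np.pi)
manip.goto([k[0],k[1],.17],o);f0=np.mean([sense()["ft_force"] for _ in range(4)],axis=0)
manip.move_straight([k[0],k[1],z],rate=.12)
print("desc",(sense()["ft_force"]-f0).round(1))
hand.clamp(50);s=sense();print("clamped",s["width"]*85,s["finger_force"],(s["ft_force"]-f0).round(1),s["clock"],s["position"])
np.savez("st.npz",A=A,r=np.linalg.norm(d),th=th,z=z,f0=f0)
b=snapshot("side");a=snapshot("scene")
cv2.imwrite("pics/s5.png",np.hstack([cv2.resize(a[170:270,220:320],(400,400),interpolation=2),cv2.resize(b[130:230,230:330],(400,400),interpolation=2)]))
E
```

```text
[0.47895712 0.24241276 0.1225    ] [0.58982045 0.27350208 0.085     ] [0.54867733 0.26294834 0.09      ] [0.57717247 0.26233257 0.102     ] 0.1151400186559229
sel -0.27270533607104597 with bar dir
-0.2950131734922258
th -0.12468746478127812 r 0.11553448826148797 [0.59016023 0.27375104]
desc [ 0.8  1.2 -1.4]
clamped 18.074898766617206 48.73813211917877 [-1.5 -0.   3.5] 26.5 [0.47901586 0.24245101 0.08531303]
```

View pics/s5.png

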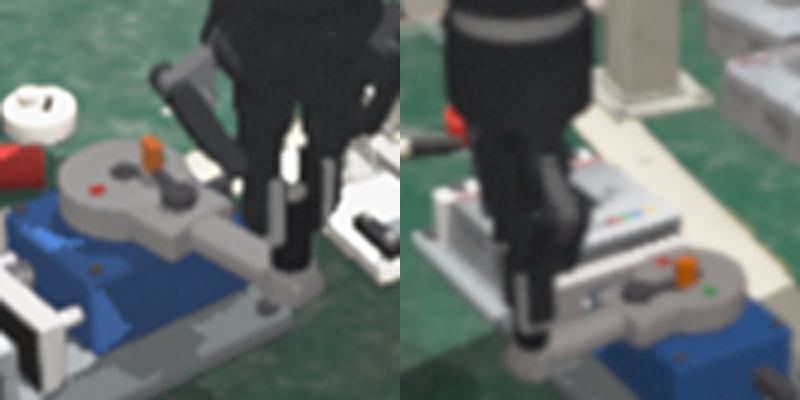

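```bash
cat >> h.py <<'E'
class Crank:
    def __init__(s):
        d=np.load("st.npz");s.A,s.r,s.th,s.z,s.f0=d["A"],float(d["r"]),float(d["th"]),float(d["z"]),d["f0"]
    def step(s,dth,rate=.1):
        s.th+=dth;manip.move_straight(kn(s.A,s.r,s.th,s.z),rate=rate)
        f=np.mean([sense()["ft_force"] for _ in range(5)],axis=0)-s.f0
        t,r=ft(s.th,f)
        if abs(r)>3: s.r+=np.clip(r*1e-4,-5e-4,5e-4)
        np.savez("st.npz",A=s.A,r=s.r,th=s.th,z=s.z,f0=s.f0)
        return round(t,1),round(r,1)
E
python3 - <<'E'
from h import *
c=Crank();L=[]
while c.th>-.95:
    q=c.step(-.1,.2);L.append((round(c.th,2),)+q)
    if abs(q[0])>12 or abs(q[1])>20: break
print(L,c.r,sense()["clock"]);L=[]
if c.th<=-.95:
  while c.th<-.2:
    q=c.step(.06,.15);L.append((round(c.th,2),)+q)
    if abs(q[0])>11 or abs(q[1])>20: break
print(L,c.r,sense()["clock"])
E
```

```text
[(-0.22, np.float64(-0.0), np.float64(2.9)), (-0.32, np.float64(1.0), np.float64(1.8)), (-0.42, np.float64(0.3), np.float64(2.6)), (-0.52, np.float64(-0.1), np.float64(1.9)), (-0.62, np.float64(0.9), np.float64(2.7)), (-0.72, np.float64(1.2), np.float64(2.2)), (-0.82, np.float64(0.2), np.float64(2.5)), (-0.92, np.float64(-0.0), np.float64(2.9)), (-1.02, np.float64(1.1), np.float64(2.1))] 0.11553448826148797 28.85
[(-0.96, np.float64(-0.3), np.float64(2.0)), (-0.9, np.float64(-0.8), np.float64(3.2)), (-0.84, np.float64(-0.5), np.float64(-0.7)), (-0.78, np.float64(-1.2), np.float64(-0.3)), (-0.72, np.float64(0.4), np.float64(-1.1)), (-0.66, np.float64(2.5), np.float64(-1.2)), (-0.6, np.float64(2.7), np.float64(-0.2)), (-0.54, np.float64(2.4), np.float64(-1.4)), (-0.48, np.float64(2.5), np.float64(-1.8)), (-0.42, np.float64(2.9), np.float64(-1.7)), (-0.36, np.float64(2.7), np.float64(-2.6)), (-0.3, np.float64(3.1), np.float64(-3.4)), (-0.24, np.float64(3.0), np.float64(-0.4)), (-0.18, np.float64(2.8), np.float64(-1.0))] 0.11551405772152558 32.35
```

```bash
cat >> h.py <<'E'
def avg(c,n=4):
    F=[]
    for _ in range(n): manip.dwell(.02);F.append(sense()["ft_force"])
    t,r=ft(c.th,np.mean(F,axis=0)-c.f0);return round(float(t),1)
E
python3 - <<'E'
from h import *
c=Crank();L=[]
while c.th<.1:
    q=c.step(.04,.15);L.append((round(c.th,2),float(q[0])))
    if q[0]>5: break
print(L,sense()["clock"]);L=[]
base=2.8
while c.th<.75:
    q=c.step(.015,.06);t=float(q[0])
    if t>base+1.2: t=avg(c)
    L.append((round(c.th,3),t))
    if t>base+2.2 or sense()["clock"]>50: break
print(L,c.r,sense()["clock"],q)
E
```

```text
[(-0.14, 3.7), (-0.1, 3.6), (-0.06, 3.0), (-0.02, 3.8), (0.02, 2.8), (0.06, 2.8), (0.1, 3.7), (0.14, 2.7)] 34.35
[(0.15, 3.2), (0.165, 3.5), (0.18, 3.5), (0.195, 2.9), (0.21, 3.1), (0.225, 3.7), (0.24, 3.5), (0.255, 2.8), (0.27, 3.3), (0.285, 3.7), (0.3, 3.2), (0.315, 3.2), (0.33, 3.8), (0.345, 5.1)] 0.11520074370425906 37.9833 (np.float64(4.5), np.float64(-2.1))
```

```bash
python3 - <<'E'
from h import *
c=Crank();L=[("now",avg(c,6))]
for i in range(8):
    c.step(.008,.04);t=avg(c,5);L.append((round(c.th,3),t))
    if t>6.9: break
print(L,c.r,sense()["clock"],snapshot("scene").shape and "")
cv2.imwrite("pics/s6.png",np.hstack([cv2.resize(snapshot("scene")[200:320,120:290],(450,318),interpolation=2),cv2.resize(snapshot("side")[150:260,230:350],(347,318),interpolation=2)]))
E
```

```text
[('now', 5.1), (0.353, 5.9), (0.361, 6.2), (0.369, 6.7), (0.377, 7.4)] 0.11520074370425906 39.4167
```

View pics/s6.png

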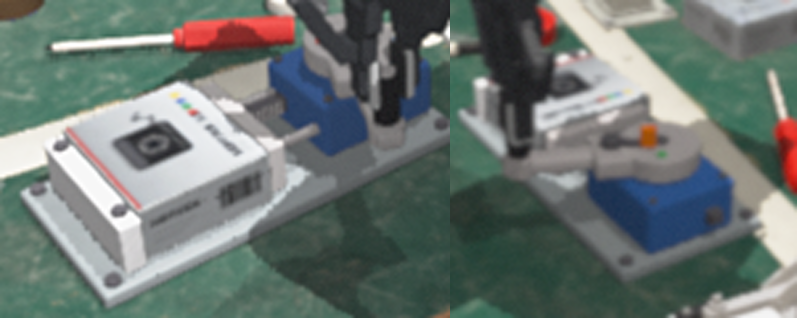

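```bash
python3 - <<'E'
from h import *
c=Crank();c.step(.007,.04);print(c.th,avg(c,5))
hand.let_go();s=sense();p=s["position"];print(s["width"],(s["ft_force"]-c.f0).round(1))
manip.move_straight([p[0],p[1],.22],rate=.12);manip.goto([.43,.22,.27],down(np.pi))
manip.dwell(.5);print(sense()["clock"])
T=pose();w=snapshot("wrist");a=snapshot("scene");b=snapshot("side")
cv2.imwrite("pics/f.png",np.hstack([cv2.resize(a[180:320,120:320],(400,280),interpolation=2),cv2.resize(b[150:290,220:420],(400,280),interpolation=2)]))
E
```

```text
0.3843125352187226 7.2
1.0009216011436746 [ 0.1  0.  -0.6]
42.8417
```

View pics/f.png

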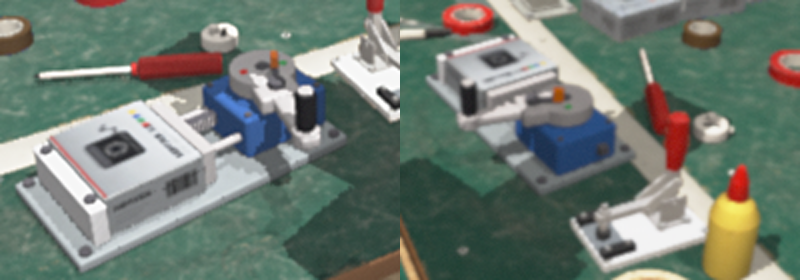

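The carton sits flat between jaw (crop 205,150) and fence (70,190), the tab (275,60) is on the green side, the bystanders are in place and the gripper is clear.

```bash
python3 -c "
from h import *
print(workorder.hand_in())"
```

```text
the job is handed in; nothing more can be done
None
```

I flipped the lever fully to the green side, clamped the carton against the fence at an estimated 20–27 N (worked out from the knob force, not measured), let go, and handed the job in at about 43 s of the 64 s allowed; no verdict came back.

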